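# Open the sequence-locked giveaway box

### The arm

A 6-joint arm with a two-finger parallel gripper is mounted at the origin on the work surface. World frame = base frame: x ahead of the robot, y to its left, z up, the work surface at z = 0. Lengths are in m, angles in rad, forces in N, time in s.
With the tool pointing down it reaches from about 0.375 to 0.975 m from the base axis. Payload 3.8 kg.
Tool frame: the origin (TCP) lies on the centre line of the jaws, within the pads' length; the fingertips stand 14 mm ahead of it and the grasp point (between the pads) lies 5 mm behind it (bot.finger_overhang is the distance from the TCP to the fingertips, in m); y points along the fingers, x is the direction in which the jaws open and shut, and the axes are right-handed (so a half turn about y gives the same grasp; the last joint's range is limited). The gripper opens to 85 mm and grips with 20 to 120 N. Pads are 22 mm wide; open, the fingers measure 114 mm over their backs; the gripper's body (76 mm by 85 mm) begins 54 mm behind the grasp point. The pads swing forward as they close: fully open they stand 13 mm farther back than shut.
Start: joints at [1.21, 0.264, 1.604, -0, 1.274, -0.037], TCP at [0.215, 0.64, 0.245] pointing down, gripper open.
Joint ranges: [-2.63, 2.63], [-0.94, 2.18], [0.31, 2.57], [-1.31, 4.45], [0, 2.66], [-2.55, 2.55]. Speed limits (rad/s): [2.57, 2.57, 3.14, 3.14, 3.14, 3.14].

### API

Orientations are given as a rotation vector (axis times angle).
In Python, from workcell import readout, read_camera, bot, spotter gives the robot as it stands.
- The arm moves only by the tool jog_arm, never from a script. Its argument "increments" is a list of rows, each a list of 7 numbers: the shift along the tool's x, y, z in m, then the turn, a rotation vector about the tool's x, y, z in rad, then the opening, from 0 (shut) to 1 (fully open). A call has 1 to 10 rows; each row shifts and turns the pose as measured when the row begins, along the tool's axes as they then stand; what a row does not reach is not made up. A row lasts 1/8 s, in which the tool goes at most 62.5 mm and 10.7 degrees, less where a joint would pass 70% of its speed; a pose out of reach is approached as far as the arm can. A call with a gripper value outside its range is refused whole. The fingers move at their own pace and stop on an object; "force" is the grip in N (left out, the last holds). Time passes only in rows, so rows that do not move let the fingers close. It gives the time, the measured TCP pose, the force and the opening at its end, in the units of the state.
- readout.read_state(): the state, without advancing time (a new reading comes with each control period).
- read_camera(name): name is "scene" or "top" or "wrist"; returns a dict with "img" (384x512x3 uint8, blue, green, red), "range_z" (384x512 float32, m along the optical axis (not along the pixel's ray), 0 where there is no reading), "fx", "fy", "cx", "cy" (pixels), "world_from_camera" (4x4, takes a point from camera to world coordinates). Camera axes: x right, y down, z forward; pixel columns grow to the right and rows downward; lengths in m; the calibration is good to about 2 mm. A picture is of the moment at which its call begins.
- bot.finish_job(): hands the job in, once; it reports no verdict.
Trained networks look in a picture, given as the dict that the camera call returned (one of the last four; its "shot" number tells which), for a name from the list of things; names that differ only in an ending like _2 or _b are one class to them, and where a whole thing is asked for, a point or a joint stands for the part that bears it (a point fixed in the world has none). Each returns a list of dicts, best first, with "p" (0 to 1); they miss things now and then, are a little off and sometimes report something else, mostly with a low value. They report only what shows in the picture. A call takes as long as a camera call.
- spotter.masks_of(picture, thing): "mask" (384x512 bool, what is visible of it) and "location" ([column, row] in pixels, amid what is visible of it).
- spotter.spot_point(picture, thing): "location" ([column, row] in pixels: a listed point, or the origin of a listed thing).
The state is a dict: "time": time; "q": joint angles; "joint_vel": joint speeds; "joint_torque": joint torques, N m; "tool_pos": TCP position; "tcp_rot": TCP orientation; "wrist_force": force on the tool from outside, world axes, zero at the start; "torque": the same for the moment, N m; "width": opening from 0.0 (shut) to 1.0 (fully open).
Only numpy, scipy, OpenCV 4.12 (cv2) and the standard library are available. Lean on these libraries where they do the work, as an engineer would, in place of code of your own. Each camera call takes 0.05 s, during which the arm holds its last target. There are 200 camera calls.

### The job

Unlock the grey giveaway box on the sign-in table and open it: push all three red-knobbed levers fully over, away from their starting side, then slide the orange hatch fully open to bare the pens. The levers are interlocked and the order differs each time: only one of them is free at a time, so push with closed fingers and feel for it, backing off at once when a lever resists; never grip a lever and never load one with more than 30 N. Leave everything else on the table and on the box where it is.

Things in the scene. Friction and masses are not known exactly. Their poses are not given: they have to be found in the camera images.
- giveaway_box: grey steel box, fixed, 260 (x) x 400 (y) x 110 mm high; origin at the centre of its underside, z up, x from the lever side to the hatch side (away from the robot at yaw 0), y to the left. Three levers stand in a row on its top, hinged at x = -60 mm, y = +80, 0, -80 mm, 105 mm above the table; behind them is the sliding hatch
- lever_left (a joint): left lever (y = +80), rad: 0 = leaning 0.5 rad to the box's -x (start: 0 to 0.05), 0.5 upright, 1.0 = end stop, leaning 0.5 rad to +x. Hinge along box y. Steel stick 12 mm thick, 80 mm from hinge to centre of a red ball 28 mm across. Stays where left. Free, it needs 1 to 4 N at the ball all the way, up to a hard end stop
- lever_mid (a joint): middle lever (y = 0), same form and values as lever_left. For all three: a locked lever gives 2 to 8 mm at the ball and then stops dead, so probe slowly (about 30 mm/s, stop at 8 N). Throwing the free one beyond about 0.75 unlocks the next; which is first, second and third is hidden and drawn anew each time
- lever_right (a joint): right lever (y = -80 mm), same form, values and behaviour as lever_left and lever_mid; more than 30 N of pushing or squeezing on any lever spoils the job, so do not grip them; below 0.8 a lever does not count as thrown
- lever_left_knob (a point): centre of the left lever's red ball, 28 mm across; about 175 mm above the table at either end of the throw, 185 mm when upright
- lever_mid_knob (a point): centre of the middle lever's red ball, 28 mm across, as lever_left_knob
- lever_right_knob (a point): centre of the right lever's red ball, 28 mm across, as lever_left_knob
- hatch (a joint): travel of the orange hatch, m: 0 = shut over the pen well, 0.13 = fully open at its end stop; it slides to +y of the box (left) against about 1.5 N of friction and stays where left; it is bolted (gives about 3 mm) until all three levers are thrown; open beyond 0.112 counts
- hatch_grip (a point): centre of the hatch's upright black grip fin, 40 (x) x 12 (y) x 50 mm (z) in box axes; its top is 165 mm above the table, its foot 115 mm; shut, it stands at x = +70, y = -80 mm of the box
- cards: loose stack of white cards, 55 x 45 x 30 mm, on the box's top near x = -80, y = +165 mm; origin under its centre; leave alone
- pen_deck: loose red and silver pen, 140 x 11 mm, lying along x on the box's top near x = -30, y = -176 mm; origin under its centre; leave alone
- pen_one: loose pen, 140 x 11 mm, on the table to the right; origin under its centre; leave alone
- bottle: standing water bottle, 64 mm across, 200 mm high, left of the box; origin under its centre; leave alone
- stapler: red stapler, 130 x 36 x 48 mm, on the left; origin under its centre; leave alone

How it is judged:
By the outcome, as a careful person would: the job done as asked, in the order asked, and still so for the second after the job is handed in, with the robot touching nothing.
It also fails if it takes over 72 s, if anything falls off the work surface, if the arm or the gripper's body presses on something with over 40 N, if the wrist force passes 120 N, or if a joint passes its speed limit or range.

## Working session

There is one attempt and no reset: what is moved stays moved. The work goes in short steps, Python scripts to look and compute and a tool call to move; the robot and the scene stay as the last step left them, time stands still between calls to the robot, and variables do not carry over. Pictures are saved under pics/ and viewed, about 8 in all and at most 12, crops included, and the job is handed in when it is done.

Besides the shell and the picture viewer there is one more tool, called by a JSON object that holds its "method" and its "body", one argument or row to a line. jog_arm: Moves the arm, as the interface text tells. Its arguments: {"type":"object","properties":{"increments":{"type":"array"},"force":{"type":"number"}},"required":["increments"]}

```bash
mkdir -p pics
cat > h.py <<'E'
import numpy as np, cv2
from workcell import readout, read_camera, bot, spotter
def pt(p,loc,r=2):
    c,w=int(round(loc[0])),int(round(loc[1]))
    d=p["range_z"][max(w-r,0):w+r+1,max(c-r,0):c+r+1]; d=d[d>0]
    if not len(d): return None
    z=np.median(d); v=[(loc[0]-p["cx"])/p["fx"]*z,(loc[1]-p["cy"])/p["fy"]*z,z,1]
    return (p["world_from_camera"]@v)[:3]
E
python3 - <<'E'
from h import *
np.set_printoptions(precision=4,suppress=True)
s=readout.read_state(); print(s)
for n in ["scene","top"]:
    p=read_camera(n); cv2.imwrite(f"pics/{n}0.png",p["img"]); print(n,p["world_from_camera"][:3,3])
    for t in ["lever_left_knob","lever_mid_knob","lever_right_knob","hatch_grip","cards","pen_deck","bottle","giveaway_box"]:
        for d in spotter.spot_point(p,t)[:2]: print(t,round(d["p"],2),np.array(d["location"]),pt(p,d["location"]))
E
```

```text
{'time': 0.0, 'q': array([ 1.2101,  0.2648,  1.6054,  0.    ,  1.2737, -0.0369]), 'joint_vel': array([-0.0004, -0.0005, -0.0005,  0.0007,  0.0013, -0.001 ]), 'joint_torque': array([ -0.0009, -51.5103, -36.7319,  -0.    ,   0.0126,  -0.    ]), 'tool_pos': array([0.2145, 0.6393, 0.2439]), 'tcp_rot': array([-1.3464, -0.9661,  0.9692]), 'wrist_force': array([ 0.218 , -0.2731, -0.3769]), 'torque': array([-0.0058,  0.0478,  0.0067]), 'width': 0.9962360410778215}
scene [ 1.0352 -0.3084  0.9545]
lever_left_knob 0.63 [288.2 151.3] [0.5024 0.1203 0.1863]
lever_mid_knob 0.66 [320.3 162.3] [0.5532 0.1981 0.1391]
lever_mid_knob 0.48 [261.9 161.6] [0.4922 0.0415 0.1845]
lever_right_knob 0.76 [232.6 165.9] [ 0.4652 -0.0331  0.1892]
hatch_grip 0.81 [261.7 224.7] [ 0.6233 -0.0452  0.1201]
hatch_grip 0.21 [236.6 170.3] [ 0.4793 -0.0297  0.1831]
cards 0.75 [317.5 162.2] [0.5491 0.1912 0.1401]
pen_deck 0.67 [209.9 215.7] [ 0.5256 -0.1437  0.1196]
bottle 0.78 [343.1 149.8] [0.4837 0.3661 0.0231]
giveaway_box 0.7 [272.7 220.2] [ 0.6256 -0.0125  0.1158]
top [0.5147 0.0043 1.2505]
lever_left_knob 0.72 [199.5 215.8] [0.4932 0.1229 0.188 ]
lever_mid_knob 0.63 [230.6 220.4] [0.484  0.046  0.1886]
lever_right_knob 0.72 [263.1 230. ] [ 0.4626 -0.0348  0.1881]
hatch_grip 0.68 [278.4 163.8] [ 0.6301 -0.0698  0.1639]
cards 0.8 [169.3 199.8] [0.5311 0.207  0.1412]
pen_deck 0.51 [302.7 210.3] [ 0.5139 -0.1401  0.1203]
bottle 0.59 [231.8 221. ] [0.4826 0.043  0.1883]
giveaway_box 0.64 [238.  185.6] [0.5744 0.0322 0.1127]
```

Run:
```python
from h import *
np.set_printoptions(precision=4,suppress=True)
p=read_camera("top"); z=p["range_z"]
v,u=np.mgrid[:384,:512]
P=np.stack([(u-p["cx"])/p["fx"]*z,(v-p["cy"])/p["fy"]*z,z,np.ones_like(z)],-1)@p["world_from_camera"].T
P=P[...,:3]
m=(z>0)&(P[...,2]>.1)&(P[...,2]<.122)
n,l,st,_=cv2.connectedComponentsWithStats(m.astype(np.uint8)); k=1+st[1:,4].argmax()
Q=P[l==k][:,:2].astype(np.float32); r=cv2.minAreaRect(Q*1000); print(r,np.deg2rad(r[2]))
hsv=cv2.cvtColor(p["img"],cv2.COLOR_BGR2HSV)
red=((hsv[...,0]<6)|(hsv[...,0]>174))&(hsv[...,1]>150)&(P[...,2]>.16)&(z>0)
n,l,st,_=cv2.connectedComponentsWithStats(red.astype(np.uint8))
for i in range(1,n):
    if st[i,4]>15: q=P[l==i]; print("knob",st[i,4],(q.min(0)+q.max(0))/2,q.max(0))
f=(P[...,2]>.155)&(P[...,2]<.172)&(P[...,0]>.56)&(z>0); q=P[f]; print("fin",f.sum(),q.mean(0),cv2.minAreaRect((q[:,:2]*1000).astype(np.float32)))
a=cv2.imread("pics/scene0.png"); cv2.imwrite("pics/b.png",np.hstack([cv2.resize(a[60:340,100:420],(400,350)),cv2.resize(p["img"][60:340,100:420],(400,350))]))
```

```text
((578.6875, 28.123870849609375), (400.7938232421875, 260.6304016113281), 78.81219482421875) 1.375532290405851
knob 91 [0.4975 0.1254 0.1844] [0.5099 0.1382 0.1947]
knob 85 [0.4822 0.0464 0.185 ] [0.4947 0.0577 0.192 ]
knob 88 [ 0.4671 -0.0322  0.1861] [ 0.4797 -0.0196  0.1953]
fin 124 [ 0.6169 -0.2794  0.1648] ((617.5768432617188, -347.4688415527344), (580.75146484375, 61.62986755371094), 85.04597473144531)
```

View pics/b.png

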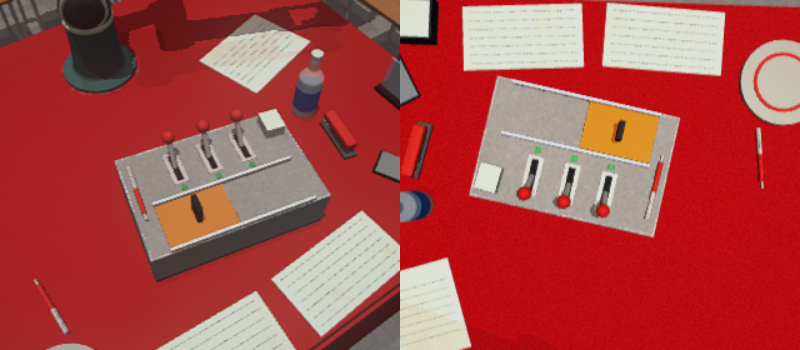

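```bash
cat >> h.py <<'E'
from scipy.spatial.transform import Rotation as R
np.set_printoptions(precision=4,suppress=True)
B=np.array([.5787,.0281,0]); RB=R.from_rotvec([0,0,-.1953]).as_matrix()
def rel(boxpt, G=None):
    "shift in the tool's axes to a box point; TCP in box axes"
    s=readout.read_state(); T=R.from_rotvec(s["tcp_rot"]).as_matrix()
    print("tcp box",RB.T@(s["tool_pos"]-B),"F box",RB.T@s["wrist_force"],"t",s["time"])
    print("shift",T.T@(B+RB@np.array(boxpt)-s["tool_pos"]))
    if G is not None: print("turn",R.from_matrix(T.T@G).as_rotvec())
E
python3 - <<'E'
from h import *
s=readout.read_state(); T=R.from_rotvec(s["tcp_rot"]).as_matrix(); print(T); print("in box\n",RB.T@T)
for sg in (1,-1):
    y=np.array([0,0,-1.]); z=sg*RB[:,0]; x=np.cross(y,z); rel([-.145,.08,.23],np.stack([x,y,z],1))
E
```

```text
[[ 0.3181  0.     -0.948 ]
 [ 0.948   0.      0.3181]
 [ 0.     -1.     -0.    ]]
in box
 [[ 0.1281  0.     -0.9918]
 [ 0.9918  0.      0.1281]
 [ 0.     -1.     -0.    ]]
tcp box [-0.4758  0.5296  0.2453] F box [ 0.2135  0.4295 -0.9695] t 0.95
shift [-0.4035  0.0153 -0.3856]
turn [-0.      3.0131  0.    ]
tcp box [-0.4758  0.5296  0.2453] F box [ 0.2135  0.4295 -0.9695] t 0.95
shift [-0.4035  0.0153 -0.3856]
turn [ 0.     -0.1285  0.    ]
```

{"method": "jog_arm", "body": {
  "increments": [
    [0,0,0,0,-0.1285,0,0],
    [-0.045,0,-0.033,0,0,0,0],
    [-0.045,0,-0.033,0,0,0,0],
    [-0.045,0,-0.033,0,0,0,0],
    [-0.045,0,-0.033,0,0,0,0],
    [-0.045,0,-0.033,0,0,0,0],
    [-0.045,0,-0.033,0,0,0,0],
    [-0.045,0,-0.033,0,0,0,0],
    [-0.045,0,-0.033,0,0,0,0],
    [-0.045,0,-0.033,0,0,0,0]
  ],
  "force": 20
}}

```text
time: 2.2
tool_pos: [0.4355, 0.1773, 0.2463]
tcp_rot: [-1.291, -1.081, 1.068]
wrist_force: [1.0, 0.7, 1.1]
width: 0.0
```

Run:
```python
from h import *
G=np.stack([RB[:,1],[0,0,-1],-RB[:,0]],1); rel([-.145,.08,.179],G); print(readout.read_state()["width"])
```

```text
tcp box [-0.1694  0.1186  0.2463] F box [0.8089 0.8752 1.0784] t 2.2
shift [-0.0392  0.0672 -0.0235]
turn [0.0057 0.0131 0.0054]
2.9448989417136224e-05
```

{"method": "jog_arm", "body": {
  "increments": [
    [-0.039,0,-0.01,0,0.013,0,0],
    [0,0.04,-0.013,0,0,0,0],
    [0,0.027,0,0,0,0,0],
    [0,0,0,0,0,0,0]
  ]
}}

```text
time: 2.7
tool_pos: [0.4549, 0.1291, 0.1803]
tcp_rot: [-1.303, -1.069, 1.048]
wrist_force: [0.4, -0.9, 0.2]
width: -0.003
```

Run:
```python
from h import *
G=np.stack([RB[:,1],[0,0,-1],-RB[:,0]],1); rel([-.1254,.08,.179],G)
p=read_camera("wrist"); q=read_camera("scene"); cv2.imwrite("pics/c.png",np.hstack([cv2.resize(p["img"],(400,300)),cv2.resize(q["img"][60:300,150:470],(400,300))]))
```

```text
tcp box [-0.141   0.075   0.1803] F box [ 0.5502 -0.8376  0.1509] t 2.7
shift [ 0.0051  0.0015 -0.0156]
turn [ 0.0115 -0.0085  0.0069]
```

View pics/c.png

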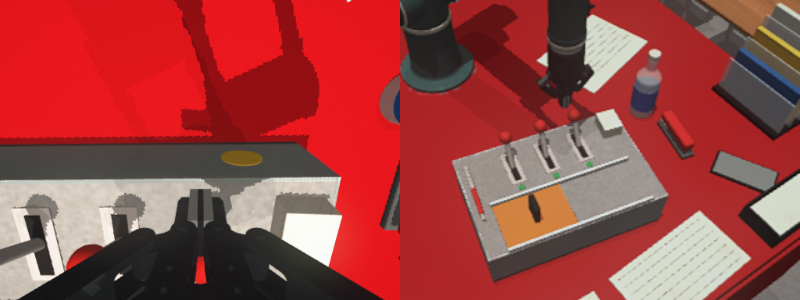

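{"method": "jog_arm", "body": {
  "increments": [
    [0.005,0.001,-0.01,0,0,0,0],
    [0,0,-0.003,0,0,0,0],
    [0,0,-0.003,0,0,0,0],
    [0,0,-0.003,0,0,0,0],
    [0,0,-0.003,0,0,0,0],
    [0,0,-0.003,0,0,0,0]
  ]
}}

```text
time: 3.55
tool_pos: [0.4799, 0.1322, 0.1866]
tcp_rot: [-1.297, -1.07, 1.049]
wrist_force: [-13.7, 2.9, 9.8]
width: 0.001
```

Run:
```python
from h import *
G=np.stack([RB[:,1],[0,0,-1],-RB[:,0]],1); rel([-.1254,.08,.179],G)
```

```text
tcp box [-0.1171  0.0829  0.1866] F box [-13.9965   0.2259   9.8232] t 3.55
shift [-0.0031  0.0075  0.0084]
turn [ 0.0073 -0.0066  0.0101]
```

{"method": "jog_arm", "body": {
  "increments": [
    [0,0,0.015,0,0,0,0],
    [-0.025,0.003,0.004,0.007,-0.006,0.01,0],
    [-0.045,0.003,0,0,0,0,0],
    [-0.012,0,0,0,0,0,0],
    [0,0,0,0,0,0,0]
  ]
}}

```text
time: 4.18
tool_pos: [0.4457, 0.0548, 0.1802]
tcp_rot: [-1.299, -1.071, 1.061]
wrist_force: [0.0, 0.0, 1.0]
width: 0.002
```

Run:
```python
from h import *
G=np.stack([RB[:,1],[0,0,-1],-RB[:,0]],1); rel([-.1254,.0,.176],G)
```

```text
tcp box [-0.1357  0.0004  0.1802] F box [0.0417 0.0191 0.9615] t 4.175
shift [-0.0004  0.0042 -0.0102]
turn [0.0071 0.0012 0.0017]
```

{"method": "jog_arm", "body": {
  "increments": [
    [0,0.004,-0.005,0.007,0,0,0],
    [0,0.001,-0.003,0,0,0,0],
    [0,0.001,-0.003,0,0,0,0],
    [0,0.001,-0.003,0,0,0,0],
    [0,0.001,-0.003,0,0,0,0],
    [0,0,-0.003,0,0,0,0]
  ]
}}

```text
time: 4.92
tool_pos: [0.4659, 0.0533, 0.1716]
tcp_rot: [-1.289, -1.065, 1.067]
wrist_force: [-3.9, 0.0, 2.9]
width: -0.002
```

Run:
```python
from h import *
G=np.stack([RB[:,1],[0,0,-1],-RB[:,0]],1); rel([-.1254,.0,.176],G)
```

```text
tcp box [-0.1156  0.0028  0.1716] F box [-3.85   -0.7432  2.9388] t 4.925
shift [-0.0027 -0.0044  0.0098]
turn [-0.004   0.0038  0.002 ]
```

{"method": "jog_arm", "body": {
  "increments": [
    [-0.002,-0.001,-0.003,0,0,0,0],
    [0,-0.001,-0.003,0,0,0,0]
  ]
}}

```text
time: 5.18
tool_pos: [0.472, 0.0503, 0.1737]
tcp_rot: [-1.289, -1.066, 1.066]
wrist_force: [-3.7, -0.3, 1.5]
width: -0.001
```

Run:
```python
from h import *
G=np.stack([RB[:,1],[0,0,-1],-RB[:,0]],1); rel([-.0486,.0,.176],G)
```

```text
tcp box [-0.109   0.0011  0.1737] F box [-3.5375 -0.9901  1.4829] t 5.175
shift [-0.0013 -0.0025 -0.0604]
turn [-0.0034  0.0038  0.0028]
```

{"method": "jog_arm", "body": {
  "increments": [
    [0,-0.002,-0.006,0,0,0,0],
    [0,-0.001,-0.006,0,0,0,0],
    [0,-0.001,-0.006,0,0,0,0],
    [0,-0.001,-0.006,0,0,0,0],
    [0,0,-0.006,0,0,0,0],
    [0,0,-0.006,0,0,0,0],
    [0,0.001,-0.006,0,0,0,0]
  ]
}}

```text
time: 6.05
tool_pos: [0.517, 0.0412, 0.1784]
tcp_rot: [-1.291, -1.067, 1.065]
wrist_force: [-2.0, 0.4, 2.0]
width: 0.001
```

Run:
```python
from h import *
G=np.stack([RB[:,1],[0,0,-1],-RB[:,0]],1); rel([-.0486,.0,.176],G)
```

```text
tcp box [-0.0631  0.0009  0.1784] F box [-2.0738 -0.0284  1.9561] t 6.05
shift [-0.0009  0.0024 -0.0145]
turn [-0.0014  0.0035  0.0025]
```

{"method": "jog_arm", "body": {
  "increments": [
    [0,0.001,-0.004,0,0,0,0],
    [0,0.001,-0.003,0,0,0,0],
    [0,0.001,-0.003,0,0,0,0],
    [0,0,-0.003,0,0,0,0]
  ]
}}

```text
time: 6.55
tool_pos: [0.5303, 0.0385, 0.1743]
tcp_rot: [-1.29, -1.066, 1.066]
wrist_force: [-2.4, -0.0, -1.0]
width: -0.001
```

Run:
```python
from h import *
G=np.stack([RB[:,1],[0,0,-1],-RB[:,0]],1); rel([-.0486,.0,.176],G)
```

```text
tcp box [-0.0495  0.0009  0.1743] F box [-2.374  -0.52   -1.0383] t 6.55
shift [-0.0009 -0.0017 -0.0009]
turn [-0.0027  0.0035  0.0023]
```

{"method": "jog_arm", "body": {
  "increments": [
    [0,0,-0.002,0,0,0,0],
    [0,0,-0.002,0,0,0,0]
  ]
}}

```text
time: 6.8
tool_pos: [0.5327, 0.038, 0.1733]
tcp_rot: [-1.287, -1.063, 1.068]
wrist_force: [-8.4, 1.1, 5.3]
width: 0.004
```

Run:
```python
from h import *
G=np.stack([RB[:,1],[0,0,-1],-RB[:,0]],1); rel([-.0486,.0,.176],G)
```

```text
tcp box [-0.0471  0.0008  0.1733] F box [-8.4435 -0.5637  5.3082] t 6.8
shift [-0.0008 -0.0026  0.0016]
turn [-0.0072  0.0033  0.0021]
```

{"method": "jog_arm", "body": {
  "increments": [
    [0,0,0.04,0,0,0,0],
    [0,0,0.045,-0.005,0.003,0,0],
    [-0.04,0,0.004,0,0,0,0],
    [-0.04,0,0,0,0,0,0],
    [0,0,0,0,0,0,0]
  ]
}}

```text
time: 7.42
tool_pos: [0.4322, -0.0244, 0.176]
tcp_rot: [-1.3, -1.075, 1.06]
wrist_force: [0.2, -0.4, -0.3]
width: -0.005
```

Run:
```python
from h import *
G=np.stack([RB[:,1],[0,0,-1],-RB[:,0]],1); rel([-.1254,-.08,.176],G)
```

```text
tcp box [-0.1335 -0.0799  0.176 ] F box [ 0.286  -0.3699 -0.33  ] t 7.425
shift [-0.0001  0.     -0.0081]
turn [0.0104 0.0034 0.003 ]
```

{"method": "jog_arm", "body": {
  "increments": [
    [0,0,-0.004,0.005,0,0,0],
    [0,0,-0.003,0,0,0,0],
    [0,0,-0.003,0,0,0,0],
    [0,0,-0.003,0,0,0,0],
    [0,0,-0.003,0,0,0,0]
  ]
}}

```text
time: 8.05
tool_pos: [0.4493, -0.0258, 0.1766]
tcp_rot: [-1.294, -1.072, 1.065]
wrist_force: [-4.6, 0.6, 2.9]
width: 0.002
```

Run:
```python
from h import *
G=np.stack([RB[:,1],[0,0,-1],-RB[:,0]],1); rel([-.0486,-.08,.176],G)
```

```text
tcp box [-0.1165 -0.078   0.1766] F box [-4.6058 -0.3083  2.9214] t 8.05
shift [-0.0024  0.0008 -0.0679]
turn [0.0033 0.0056 0.0031]
```

{"method": "jog_arm", "body": {
  "increments": [
    [-0.001,0,-0.003,0,0,0,0],
    [0,0,-0.003,0,0,0,0]
  ]
}}

```text
time: 8.3
tool_pos: [0.4553, -0.0276, 0.1765]
tcp_rot: [-1.293, -1.072, 1.065]
wrist_force: [-2.6, -0.7, 1.9]
width: -0.001
```

Run:
```python
from h import *
G=np.stack([RB[:,1],[0,0,-1],-RB[:,0]],1); rel([-.0486,-.08,.176],G)
```

```text
tcp box [-0.1102 -0.0786  0.1765] F box [-2.4352 -1.1476  1.9453] t 8.3
shift [-0.0017  0.0007 -0.0616]
turn [0.003  0.006  0.0034]
```

{"method": "jog_arm", "body": {
  "increments": [
    [-0.001,-0.001,-0.006,0,0,0,0],
    [0,-0.001,-0.006,0,0,0,0],
    [0,0,-0.006,0,0,0,0],
    [0,0,-0.006,0,0,0,0],
    [0,0,-0.006,0,0,0,0],
    [0,0.001,-0.006,0,0,0,0],
    [0,0.001,-0.006,0,0,0,0],
    [0,0.001,-0.005,0,0,0,0],
    [0,0.001,-0.004,0,0,0,0]
  ]
}}

```text
time: 9.43
tool_pos: [0.5096, -0.0393, 0.1746]
tcp_rot: [-1.294, -1.073, 1.064]
wrist_force: [-1.6, 0.7, 1.5]
width: -0.004
```

Run:
```python
from h import *
G=np.stack([RB[:,1],[0,0,-1],-RB[:,0]],1); rel([-.0486,-.08,.176],G)
```

```text
tcp box [-0.0547 -0.0795  0.1746] F box [-1.6829  0.409   1.4963] t 9.425
shift [-0.0005 -0.0014 -0.0061]
turn [0.0045 0.0056 0.0036]
```

{"method": "jog_arm", "body": {
  "increments": [
    [0,0,-0.003,0,0,0,0],
    [0,0,-0.002,0,0,0,0],
    [0,0,-0.002,0,0,0,0],
    [0,0,-0.002,0,0,0,0]
  ]
}}

```text
time: 9.93
tool_pos: [0.5168, -0.0407, 0.1726]
tcp_rot: [-1.29, -1.07, 1.066]
wrist_force: [-6.4, 1.2, 2.2]
width: 0.001
```

Run:
```python
from h import *
G=np.stack([RB[:,1],[0,0,-1],-RB[:,0]],1); rel([-.0486,-.08,.176],G)
```

```text
tcp box [-0.0473 -0.0795  0.1726] F box [-6.5267 -0.0677  2.2091] t 9.925
shift [-0.0005 -0.0034  0.0013]
turn [-0.001   0.0056  0.0034]
```

{"method": "jog_arm", "body": {
  "increments": [
    [0,0,0.04,0,0,0,0],
    [0,0,0.048,0,0.005,0.003,0],
    [0.05,-0.002,0.002,0,0,0,0],
    [0.05,0,0,0,0,0,0],
    [0.05,0,0,0,0,0,0],
    [0.008,0,0,0,0,0,0],
    [0,0,0,0,0,0,0]
  ]
}}

```text
time: 10.8
tool_pos: [0.4649, 0.1349, 0.1792]
tcp_rot: [-1.307, -1.077, 1.051]
wrist_force: [0.0, -0.3, -0.8]
width: 0.001
```

Run:
```python
from h import *
G=np.stack([RB[:,1],[0,0,-1],-RB[:,0]],1); rel([-.1254,.08,.176],G)
```

```text
tcp box [-0.1324  0.0826  0.1792] F box [ 0.0921 -0.3185 -0.8056] t 10.8
shift [-0.0026  0.0033 -0.0069]
turn [ 0.018  -0.0024  0.0048]
```

{"method": "jog_arm", "body": {
  "increments": [
    [-0.003,0.003,-0.004,0.012,0,0,0],
    [0,0,-0.003,0,0,0,0],
    [0,0,-0.003,0,0,0,0],
    [0,0,-0.003,0,0,0,0],
    [0,0,-0.003,0,0,0,0],
    [0,0,-0.003,0,0,0,0]
  ]
}}

```text
time: 11.55
tool_pos: [0.4831, 0.1243, 0.1761]
tcp_rot: [-1.298, -1.063, 1.054]
wrist_force: [-3.4, 1.5, 3.3]
width: 0.001
```

Run:
```python
from h import *
G=np.stack([RB[:,1],[0,0,-1],-RB[:,0]],1); rel([-.0486,.08,.176],G)
```

```text
tcp box [-0.1124  0.0758  0.1761] F box [-3.5742  0.7999  3.2913] t 11.55
shift [ 0.0047  0.0003 -0.0638]
turn [ 0.0028 -0.0078  0.0044]
```

{"method": "jog_arm", "body": {
  "increments": [
    [0.003,-0.001,-0.005,0,0,0,0],
    [0.001,-0.001,-0.006,0,0,0,0],
    [0,0,-0.006,0,0,0,0],
    [0,0,-0.006,0,0,0,0],
    [0,0,-0.006,0,0,0,0],
    [0,0.001,-0.006,0,0,0,0],
    [0,0.001,-0.006,0,0,0,0],
    [0,0.001,-0.006,0,0,0,0],
    [0,0.001,-0.005,0,0,0,0]
  ]
}}

```text
time: 12.68
tool_pos: [0.5388, 0.1173, 0.1741]
tcp_rot: [-1.298, -1.063, 1.054]
wrist_force: [-2.4, 2.7, 1.7]
width: 0.003
```

Run:
```python
from h import *
G=np.stack([RB[:,1],[0,0,-1],-RB[:,0]],1); rel([-.0486,.08,.176],G)
```

```text
tcp box [-0.0564  0.0798  0.1741] F box [-2.8374  2.1568  1.7406] t 12.675
shift [ 0.0003 -0.0019 -0.0078]
turn [ 0.0034 -0.0071  0.004 ]
```

{"method": "jog_arm", "body": {
  "increments": [
    [0,0,-0.004,0,0,0,0],
    [0,0,-0.002,0,0,0,0],
    [0,0,-0.002,0,0,0,0],
    [0,0,-0.002,0,0,0,0]
  ]
}}

```text
time: 13.18
tool_pos: [0.5477, 0.1153, 0.1722]
tcp_rot: [-1.295, -1.06, 1.057]
wrist_force: [-4.3, 2.4, -0.4]
width: 0.002
```

Run:
```python
from h import *
G=np.stack([RB[:,1],[0,0,-1],-RB[:,0]],1); rel([-.0486,.08,.176],G)
```

```text
tcp box [-0.0473  0.0795  0.1722] F box [-4.6406  1.5066 -0.4443] t 13.175
shift [ 0.0005 -0.0038  0.0013]
turn [-0.0008 -0.0072  0.0032]
```

{"method": "jog_arm", "body": {
  "increments": [
    [0,0,-0.002,0,0,0,0],
    [0,0,0.03,0,0.005,0,0],
    [0,-0.04,0,0,0,0,0],
    [0,-0.04,0,0,0,0,0],
    [-0.04,0,-0.03,0,0,0,0],
    [-0.05,0,-0.035,0,0,0,0],
    [-0.05,0,-0.035,0,0,0,0],
    [-0.05,0,-0.035,0,0,0,0],
    [-0.01,0,-0.005,0,0,0,0],
    [0,0,0,0,0,0,0]
  ]
}}

```text
time: 14.42
tool_pos: [0.6235, -0.1116, 0.2602]
tcp_rot: [-1.313, -1.069, 1.05]
wrist_force: [0.0, 0.3, -0.1]
width: 0.001
```

Run:
```python
from h import *
G=np.stack([RB[:,1],[0,0,-1],-RB[:,0]],1); rel([.07,-.118,.146],G)
```

```text
tcp box [ 0.0711 -0.1284  0.2602] F box [-0.0285  0.3418 -0.1441] t 14.425
shift [0.0104 0.1141 0.0032]
turn [ 0.0181 -0.0089 -0.0002]
```

Before lowering, a picture to confirm the levers.

Run:
```python
from h import *
q=read_camera("scene"); cv2.imwrite("pics/d.png",cv2.resize(q["img"][80:290,160:440],(800,600)))
for t in ["lever_left_knob","lever_mid_knob","lever_right_knob"]:
    for d in spotter.spot_point(q,t)[:1]: print(t,d["p"],RB.T@(pt(q,d["location"])-B))
```

```text
lever_left_knob 0.55 [-0.0204  0.0707  0.1839]
lever_mid_knob 0.43 [-0.0106 -0.002   0.1821]
```

View pics/d.png

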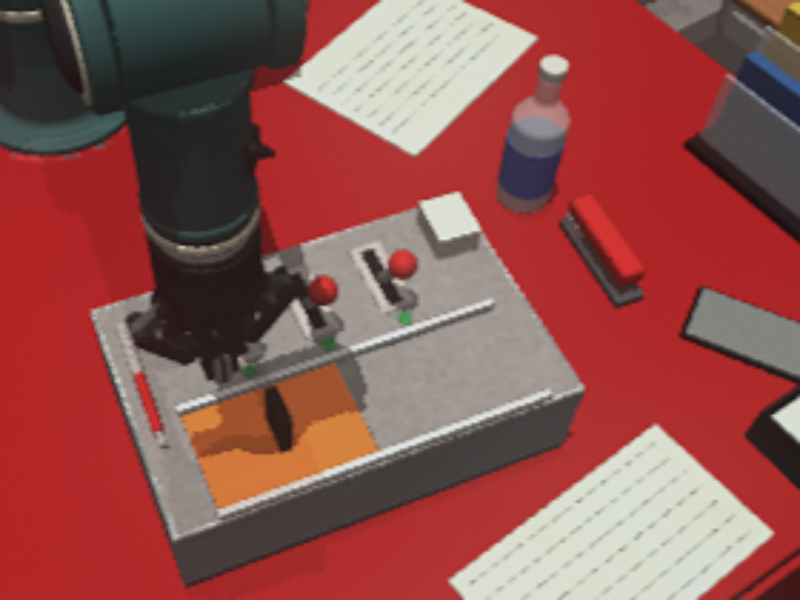

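{"method": "jog_arm", "body": {
  "increments": [
    [0.008,0.035,0.003,0.015,-0.009,0,0],
    [0,0.04,0,0,0,0,0],
    [0,0.035,0,0,0,0,0],
    [0,0.004,0,0,0,0,0],
    [0,0,0,0,0,0,0]
  ]
}}

```text
time: 15.25
tool_pos: [0.623, -0.0936, 0.1472]
tcp_rot: [-1.295, -1.079, 1.07]
wrist_force: [-0.1, 0.7, 0.2]
width: 0.0
```

Run:
```python
from h import *
G=np.stack([RB[:,1],[0,0,-1],-RB[:,0]],1); rel([.07,-.1005,.146],G)
```

```text
tcp box [ 0.0671 -0.1108  0.1472] F box [-0.2753  0.6215  0.151 ] t 15.25
shift [ 0.0103  0.0013 -0.0031]
turn [0.0076 0.0129 0.0009]
```

{"method": "jog_arm", "body": {
  "increments": [
    [0.006,0,-0.003,0.007,0.012,0,0],
    [0.005,0,0,0,0,0,0],
    [0.005,0,0,0,0,0,0],
    [0.005,0,0,0,0,0,0],
    [0.005,0,0,0,0,0,0]
  ]
}}

```text
time: 15.88
tool_pos: [0.6337, -0.068, 0.1521]
tcp_rot: [-1.301, -1.069, 1.062]
wrist_force: [1.0, -1.7, -1.0]
width: 0.005
```

Run:
```python
from h import *
G=np.stack([RB[:,1],[0,0,-1],-RB[:,0]],1); rel([.07,.0295,.146],G)
```

```text
tcp box [ 0.0726 -0.0836  0.1521] F box [ 1.3302 -1.5196 -0.9947] t 15.875
shift [0.1131 0.0061 0.0026]
turn [ 0.007   0.0004 -0.0005]
```

{"method": "jog_arm", "body": {
  "increments": [
    [0.01,0.002,0.001,0,0,0,0],
    [0.011,0.002,0.001,0,0,0,0],
    [0.011,0,0,0,0,0,0],
    [0.011,0,0,0,0,0,0],
    [0.011,0,0,0,0,0,0],
    [0.011,0,0,0,0,0,0],
    [0.011,0,0,0,0,0,0],
    [0.011,0,0,0,0,0,0],
    [0.008,0,0,0,0,0,0],
    [0.004,0,0,0,0,0,0]
  ]
}}

```text
time: 17.12
tool_pos: [0.6536, 0.0368, 0.149]
tcp_rot: [-1.303, -1.072, 1.061]
wrist_force: [0.6, -1.6, 0.5]
width: -0.001
```

Run:
```python
from h import *
G=np.stack([RB[:,1],[0,0,-1],-RB[:,0]],1); rel([.07,.0295,.146],G)
```

```text
tcp box [0.0717 0.0231 0.149 ] F box [ 0.9516 -1.4727  0.498 ] t 17.125
shift [0.0064 0.003  0.0018]
turn [ 0.0103  0.0011 -0.0002]
```

{"method": "jog_arm", "body": {
  "increments": [
    [0.003,0,0,0,0,0,0],
    [0.003,0,0,0,0,0,0],
    [0.003,0,0,0,0,0,0]
  ]
}}

```text
time: 17.5
tool_pos: [0.6549, 0.0436, 0.1491]
tcp_rot: [-1.306, -1.069, 1.065]
wrist_force: [-1.1, -12.8, 2.5]
width: -0.0
```

Run:
```python
from h import *
G=np.stack([RB[:,1],[0,0,-1],-RB[:,0]],1); rel([.07,.0295,.146],G)
```

```text
tcp box [0.0717 0.03   0.1491] F box [  1.4154 -12.8153   2.4675] t 17.5
shift [-0.0005  0.003   0.0018]
turn [ 0.0099  0.0015 -0.0048]
```

{"method": "jog_arm", "body": {
  "increments": [
    [-0.03,0,0,0,0,0,0],
    [0,-0.05,0,0,0,0,0],
    [0,-0.05,0,0,0,0,0],
    [-0.03,-0.04,0,0,0,0,0],
    [-0.06,0,0,0,0,0,0],
    [-0.06,0,0,0,0,0,0],
    [-0.06,0,0,0,0,0,0],
    [-0.06,0,0,0,0,0,0],
    [-0.06,0,0,0,0,0,0],
    [0,0,0,0,0,0,0]
  ]
}}

```text
time: 18.75
tool_pos: [0.5813, -0.3146, 0.292]
tcp_rot: [-1.297, -1.071, 1.063]
wrist_force: [-0.4, 1.0, -0.4]
width: 0.001
```

Run:
```python
from h import *
print(readout.read_state()["wrist_force"])
q=read_camera("scene"); p=read_camera("top")
cv2.imwrite("pics/e.png",np.hstack([cv2.resize(q["img"][60:340,100:420],(400,350)),cv2.resize(p["img"][60:340,100:420],(400,350))]))
z=p["range_z"]; v,u=np.mgrid[:384,:512]
P=(np.stack([(u-p["cx"])/p["fx"]*z,(v-p["cy"])/p["fy"]*z,z,np.ones_like(z)],-1)@p["world_from_camera"].T)[...,:3]
hsv=cv2.cvtColor(p["img"],cv2.COLOR_BGR2HSV)
red=((hsv[...,0]<6)|(hsv[...,0]>174))&(hsv[...,1]>150)&(P[...,2]>.16)&(z>0)
n,l,st,_=cv2.connectedComponentsWithStats(red.astype(np.uint8))
for i in range(1,n):
    if st[i,4]>15: c=P[l==i]; print("knob",RB.T@((c.min(0)+c.max(0))/2-B))
for t in ["hatch_grip","cards","pen_deck"]:
    for d in spotter.spot_point(p,t)[:1]: print(t,d["p"],pt(p,d["location"]),RB.T@(pt(p,d["location"])-B))
```

```text
[-0.3835  0.9515 -0.4068]
knob [ 0.088  -0.3034  0.4233]
knob [-0.0234  0.0791  0.1848]
knob [-0.0232  0.      0.1851]
knob [-0.0227 -0.0803  0.1844]
hatch_grip 0.8 [0.6594 0.0614 0.1648] [0.0727 0.0484 0.1648]
cards 0.98 [0.524  0.2068 0.1398] [-0.0884  0.1647  0.1398]
pen_deck 0.64 [ 0.5164 -0.1457  0.1195] [-0.0273 -0.1826  0.1195]
```

View pics/e.png

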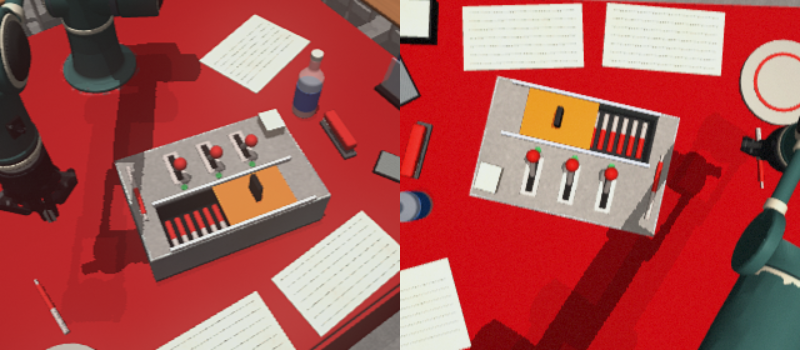

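The pictures show all three levers thrown (top view, knobs near (533,157), (571,165) and (611,174)). The hatch is open with the pens bared at (622,130), and the cards and deck pen are where they were.

```bash
python3 -c "
from h import *
print(bot.finish_job())"
```

```text
the job is handed in; nothing more can be done
None
```

The box is unlocked and open, and I handed the job in at about 19 s of robot time. I pushed with closed fingers throughout. The left lever was locked on the first try, so I backed off and threw the middle, then the right, then the left, each to its end stop. Then I slid the hatch to its stop and moved the arm clear.

**Last checks:**
- **Levers:** the top camera puts all three knobs at box x of about -23 mm, where the end stop is -21.6 mm, so each is at about 0.98 rad.
- **Hatch:** the grip fin is at y of about +48 mm, roughly 128 mm of travel, and the pens show.
- **Other items:** the cards, deck pen, table pen, bottle and stapler look where they were. The spotter put the cards about 7 mm and the deck pen about 6 mm from its first reading. I put that down to detection error, as nothing went near either.

**Forces:** the highest I read was about 17 N on the left lever while it was locked (14 N along the push). That is above the 8 N probing stop but under the 30 N limit. The hatch read about 13 N at its end stop. Force was only read at the end of each move, so brief peaks in between were not seen.

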